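# Start the thread of a jar lid backwards and screw it home

### The job

The lid has been set loosely on the amber jar, but its thread has not caught. Without lifting it off, turn it backwards (counterclockwise from above) by its bar until it drops into the thread, then screw it clockwise until it is fully home, and let go. Leave the loupe, the cork block and the wax tin where they are.

Things in the scene. Friction and masses are not known exactly. Their poses are not given: they have to be found in the camera images.
- holder: Jar holder fixed to the table: pale square board 104 x 104 x 6 mm with a dark steel ring (79 mm across, top at 24 mm). Origin: centre of its underside, on the table; z up. An amber jar (68 mm across) is clamped upright in it, centred on its origin, and cannot move. How the jar is turned, and so where its thread begins, is not given and has nothing to do with the holder's axes.
- neck (a point): Point on the jar's axis at the rim of its neck, 80 mm above the table (axes as the holder's). Right-handed three-start thread. Gaps in its level ledges let the lid's lugs drop: from the start the nearest lies 15 to 85 degrees back (counterclockwise), about 17 degrees of turning wide, with a solid stop behind it. Turning clockwise from the start only meets a solid stop.
- lid: Loose round aluminium lid, 0.15 kg, 64 mm across, 22 mm high, with a black grip bar on top and three lugs inside. Origin: centre of the skirt's lower edge; z up, x along the bar. Origin height above the table: 73 mm at the start (lugs on the ledges), 66 mm once dropped into the thread, 61 mm fully home. It has 1 mm of play and drops by its own weight unless held up.
- lid_bar (a point): Centre of the top of the bar, 44 mm above the lid's origin, axes as the lid's. The bar is 48 mm long (along x), 14 mm wide (along y), 22 mm high, and stands across the lid's axis. Turning takes little torque (under 0.1 N m). From the gap the lid goes home in 70 to 100 degrees clockwise, sinking steadily, and ends at a solid stop.
- loupe: Black eye loupe, 41 mm across, 34 mm high, loose; origin: centre of its underside. Not to be disturbed.
- cork_block: Cork block 57 x 77 x 32 mm, loose; origin: centre of its underside. Not to be disturbed.
- wax_tin: Round tin with a red lid beside the jar, 68 mm across, 24 mm high, loose; origin: centre of its underside. Not to be disturbed.
Mind the look-alikes: they are no part of the job. What is shaped like the lid but green is not meant. What is shaped like the holder but yellow is not meant.

How it is judged (in metres and radians):
On the way, in this order (a step that is already met when the one before it is completed fails the run):
1. the lid has dropped into the thread, not yet screwed home (z of lid in the frame of holder below 0.0685 m and angle between lid's own z axis and vertical below 0.1 rad), for 0.1 s.
2. the lid is screwed fully home (z of lid in the frame of holder below 0.0622 m and horizontal distance between lid and holder below 0.004 m and angle between lid's own z axis and vertical below 0.06 rad), for 0.2 s.
At the end, for the whole second after the job is handed in: The lid sits fully home on the jar: its origin less than 62.2 mm above the table (1.2 mm from home), within 4 mm of the holder's axis, tilted less than 0.06 rad, at rest and let go (all of step 2 and linear speed of lid below 0.01 m/s); the robot touches nothing.
It fails at once if the lid is lifted more than 6 mm above its starting height (z of lid in the frame of holder above 0.079 m).
It fails at once if the eye loupe is moved more than 20 mm (distance of loupe from where it was at the start of the episode above 0.02 m).
It fails at once if the cork block is moved more than 20 mm (distance of cork_block from where it was at the start of the episode above 0.02 m).
It fails at once if the wax tin is moved more than 20 mm (distance of wax_tin from where it was at the start of the episode above 0.02 m).
It also fails if it takes over 58 s, if anything falls off the work surface, if the arm or the gripper's body presses on something with over 40 N, if the wrist force passes 120 N, or if a joint passes its speed limit or range.

### The arm

A 7-joint arm with a two-finger parallel gripper is mounted at the origin on a cart in front of the work surface, level with it; the furniture and walls round the work are solid. World frame = base frame: x ahead of the robot, y to its left, z up, the work surface at z = 0. Lengths are in mm, angles in rad, forces in N, time in s.
With the tool pointing down it reaches from about 400 to 875 mm from the base axis. Payload 4.4 kg.
Tool frame: the origin (TCP) lies on the centre line of the jaws, within the pads' length; the fingertips stand 25 mm ahead of it and the grasp point (between the pads) lies 6 mm ahead of it; x points along the fingers, y is the direction in which the jaws open and shut, and the axes are right-handed (so a half turn about x gives the same grasp; the last joint's range is limited). The gripper opens to 85 mm and grips with 20 to 120 N. Pads are 22 mm wide; open, the fingers measure 114 mm over their backs; the gripper's body (76 mm by 85 mm) begins 54 mm behind the grasp point. The pads swing forward as they close: fully open they stand 13 mm farther back than shut.
Start: joints at [1.179, 0.628, 0.038, 1.517, -0.027, 0.996, -0.02], TCP at [208.07, -615.812, 256.313] pointing down, gripper open.
Joint ranges: [-3.06, 3.06], [-0.37, 2.12], [-1.25, 1.32], [0.18, 2.47], [-1.1, 4.24], [0.23, 1.98], [-2.94, 2.94]. Speed limits (rad/s): [2.57, 2.57, 3.14, 3.14, 3.14, 3.14, 3.14].

### API

Orientations are given as [roll, pitch, yaw] about the fixed x, y, z axes, in that order (R = Rz(yaw) Ry(pitch) Rx(roll)).
In Python, from cell import * gives the robot as it stands. The module is installed in compiled form; this text tells all that it offers.
- The arm moves only by the tool jog_arm, never from a script. Its argument "series" is a list of rows, each a list of 3 entries, a list of its own where there are three numbers: the turn, a rotation vector about the tool's x, y, z in degrees, then the shift along the tool's x, y, z in mm, then the gripper's target within -1 to 1 (shut at 1, half-way at 0, fully open at -1). In form: [[[rx, ry, rz], [dx, dy, dz], hand], ...]. A call has 1 to 8 rows; each row shifts and turns the commanded pose from where the row before left it, along the tool's axes as they then stand; what a row does not reach is not made up. A row lasts 1/8 s, in which the tool goes at most 62.5 mm and 10.7 degrees, less where a joint would pass 70% of its speed; a pose out of reach is approached as far as the arm can. A call is refused whole if a number of a shift passes 62.5 or a number of a turn 10.7, either way. A call with a gripper value outside its range is refused whole. The fingers move at their own pace and stop on an object; the grip force is fixed at half the most. Time passes only in rows, so rows that do not move let the fingers close. It gives the time, the measured TCP pose, the force and the opening at its end, in the units of the state.
- read_state(): the state, without advancing time (a new reading comes with each control period).
- get_image(name): name is "side" or "top" or "wrist"; returns a dict with "img" (480x640x3 uint8, red, green, blue), "range_z" (480x640 float32, mm along the optical axis (not along the pixel's ray), 0 where there is no reading), "fovy" (degrees; the focal length in pixels is half the picture's height over the tangent of half this angle, whatever the lens; pixels are square), "cx", "cy" (the principal point, pixels), "cam_to_world" (4x4, takes a point from camera to world coordinates). Camera axes: x right, y up, looking along -z (the intrinsics and any distortion apply to the point x, -y, -z); pixel columns grow to the right and rows downward; lengths in mm; the calibration is good to about 2 mm. A picture is of the moment at which its call begins.
- finish_job(): hands the job in, once; it reports no verdict.
The state is a dict: "clock": time; "qpos": joint angles; "qd": joint speeds; "tau": joint torques, N m; "eef_pos": TCP position; "tool_rot": TCP orientation; "force": force on the tool from outside, world axes, zero at the start; "torque": the same for the moment, N m; "width": finger opening in mm.
Only numpy, scipy, OpenCV 4.12 (cv2) and the standard library are available. Lean on these libraries where they do the work, as an engineer would, in place of code of your own. Each camera call takes 0.05 s, during which the arm holds its last target. There are 200 camera calls.

## Working session

There is one attempt and no reset: what is moved stays moved. The work goes in short steps, Python scripts to look and compute and a tool call to move; the robot and the scene stay as the last step left them, time stands still between calls to the robot, and variables do not carry over. Pictures are saved under pics/ and viewed, about 8 in all and at most 12, crops included, and the job is handed in when it is done.

Besides the shell and the picture viewer there is one more tool, called by a JSON object that holds its "op" and its "data", one argument or row to a line. jog_arm: Moves the arm, as the interface text tells. Its arguments: {"type":"object","properties":{"series":{"type":"array"}},"required":["series"]}

```bash
mkdir -p pics; cat > h.py <<'E'
from cell import *
import numpy as np, cv2
def snap(n,f):
    d=get_image(n); cv2.imwrite('pics/'+f,d['img'][:,:,::-1]); np.savez('pics/'+f[:-4]+'.npz',**d); return d
def ray(d,u,v):
    f=240/np.tan(np.radians(float(d['fovy']))/2)
    T=np.array(d['cam_to_world']); r=T[:3,:3]@np.array([(u-d['cx'])/f,-(v-d['cy'])/f,-1]); return T[:3,3],r
def plane(d,u,v,z):
    o,r=ray(d,u,v); return o+r*(z-o[2])/r[2]
def depthpt(d,u,v):
    o,r=ray(d,u,v); return o+r*float(d['range_z'][int(v),int(u)])
E
python3 - <<'E'
from h import *
s=read_state();print(s)
ims=[]
for n in('top','side'):
    d=snap(n,n+'1.png');print(n,d['fovy'],d['cx'],d['cy'],d['cam_to_world'],[k for k in d]);ims.append(d['img'])
d=snap('wrist','wrist1.png')
E
```

```text
{'clock': 0.0, 'qpos': array([ 1.17920456,  0.62935243,  0.03845004,  1.51840679, -0.02702673,
        0.99627051, -0.01997946]), 'qd': array([-0.00019708, -0.0008936 , -0.000907  , -0.00018209, -0.00013137,
        0.00165759,  0.00015051]), 'tau': array([ 4.04761204e-04, -5.63414204e+01,  1.22636586e+00, -1.93447924e+01,
        1.09062722e-02,  1.03802100e-02, -1.07304425e-05]), 'eef_pos': array([ 207.8792213 , -615.23943005,  255.37268485]), 'tool_rot': array([-1.56628526,  1.5688773 ,  1.90109773]), 'force': array([ 0.53471328,  0.3544101 , -0.07340112]), 'torque': array([ 0.00251758,  0.02937511, -0.05787517]), 'width': 85.39258555482613}
top 56.057815502217366 319.19744036722153 240.80952838272026 [[ 1.35087409e-02  9.89215839e-01 -1.45840799e-01  4.40838675e+02]
 [-9.99907104e-01  1.30993823e-02 -3.76691251e-03 -9.33677108e+01]
 [-1.81586513e-03  1.45878137e-01  9.89300900e-01  9.52275014e+02]
 [ 0.00000000e+00  0.00000000e+00  0.00000000e+00  1.00000000e+00]] ['img', 'range_z', 'fovy', 'cx', 'cy', 'cam_to_world']
side 42.92110975218519 324.50306818953885 236.53271781262097 [[-9.63515173e-01  1.76552162e-01 -2.01166214e-01  3.61972481e+02]
 [-2.67650064e-01 -6.39480024e-01  7.20714050e-01  6.34387961e+02]
 [-1.39815220e-03  7.48261073e-01  6.63402903e-01  7.55710850e+02]
 [ 0.00000000e+00  0.00000000e+00  0.00000000e+00  1.00000000e+00]] ['img', 'range_z', 'fovy', 'cx', 'cy', 'cam_to_world']
```

View pics/top1.png

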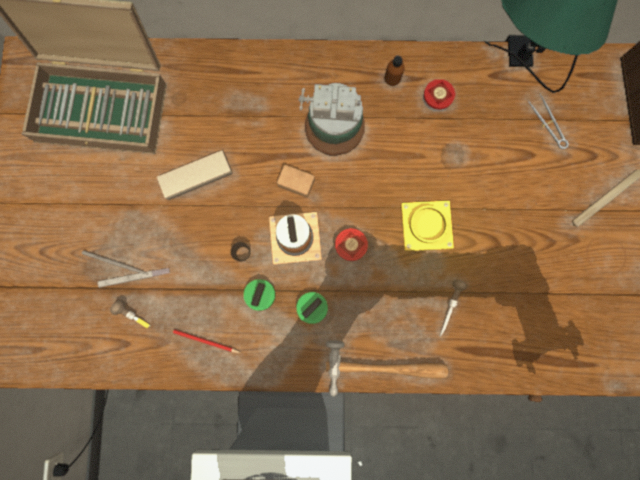

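View pics/side1.png

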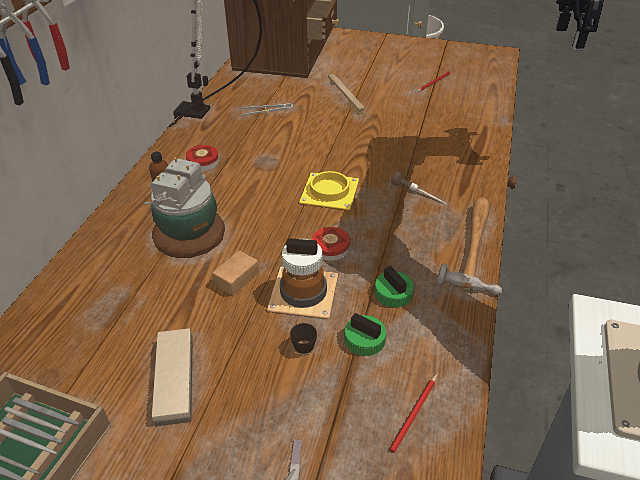

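Top view: the pale lid with its black bar is at (293,232) on the amber jar and pale board. The green look-alikes are at (259,294) and (312,307), and the yellow holder is at (428,224). The loupe is at (241,250), the cork at (295,178), the nearby tin at (351,243). The white/aluminium lid on the amber jar is the one meant; the side view shows it at (302,255).

```bash
cat > m.py <<'E'
from h import *
def load(n): return dict(np.load('pics/'+n+'.npz'))
T=load('top1');S=load('side1')
def bar(d,box):
    x0,y0,x1,y1=box; im=d['img'][y0:y1,x0:x1].astype(int)
    m=(im.max(2)<75).astype(np.uint8)
    n,l,st,c=cv2.connectedComponentsWithStats(m)
    i=1+np.argmax(st[1:,4]); v,u=np.nonzero(l==i); return u+x0,v+y0
for n,d,b in(('top',T,(275,213,312,252)),('side',S,(280,232,325,262))):
    u,v=bar(d,b); z=d['range_z'][v,u]
    P=np.array([depthpt(d,a,c) for a,c in zip(u,v)])
    top=P[np.abs(P[:,2]-np.percentile(P[:,2],90))<5]
    (c,sz,a)=cv2.minAreaRect(top[:,:2].astype(np.float32))
    print(n,len(u),'px',u.mean(),v.mean(),'z',np.percentile(P[:,2],[10,50,90]),'rect',c,sz,a,'mean',top.mean(0))
    Q=np.array([plane(d,a,cc,117)[:2] for a,cc in zip(u,v)]); print(' plane117',Q.mean(0),cv2.minAreaRect(Q.astype(np.float32)))
    w=np.linalg.svd(top[:,:2]-top[:,:2].mean(0))[2][0]; print(' dir deg',np.degrees(np.arctan2(w[1],w[0])))
def tri(a,b):
    (o1,r1),(o2,r2)=a,b
    t=np.linalg.lstsq(np.c_[r1,-r2],o2-o1,rcond=None)[0]; p,q=o1+t[0]*r1,o2+t[1]*r2; return (p+q)/2,np.linalg.norm(p-q)
for nm,pt in dict(loupe=(241,250),cork=(295,178),tin=(351,243)).items(): print(nm,depthpt(T,*pt))
# lid white disc
for d,b in((T,(270,205,320,260)),(S,(275,230,330,275))):
    x0,y0,x1,y1=b;im=d['img'][y0:y1,x0:x1].astype(int); m=(im.min(2)>150)&(im.max(2)-im.min(2)<30)
    v,u=np.nonzero(m);P=np.array([depthpt(d,a+x0,c+y0) for a,c in zip(u,v)]);print('lid',len(u),np.percentile(P,[2,50,98],axis=0))
a=cv2.resize(T['img'][200:290,230:350],None,fx=4,fy=4,interpolation=3);b=cv2.resize(S['img'][220:310,260:360],None,fx=4,fy=4,interpolation=3)[:360,:320]
cv2.imwrite('pics/crop1.png',np.hstack([a,b])[:,:,::-1])
E
python3 m.py
```

```text
top 4 px 292.5 239.75 z [115.12272952 115.72511253 116.1011699 ] rect (565.423095703125, -39.90834426879883) (5.968827724456787, 1.0646002292633057) 72.03559112548828 mean [565.51935848 -40.0557294  115.64428194]
 plane117 [565.31753142 -40.14234581] ((565.2229614257812, -39.94902038574219), (5.948802471160889, 1.1936821937561035), 72.1843490600586)
 dir deg -106.9700142838756
side 431 px 301.3526682134571 246.22737819025522 z [ 99.8612182  112.42943834 117.56199757] rect (587.3448486328125, -37.35984802246094) (47.1527214050293, 15.157499313354492) 10.104849815368652 mean [586.56456337 -36.79150262 116.16703369]
 plane117 [584.20480306 -28.20300203] ((585.171875, -28.262290954589844), (50.80609893798828, 32.780189514160156), 9.113678932189941)
 dir deg -171.03294834263346
loupe [559.06589663  76.24692151   1.37009778]
cork [710.08544799 -36.97401096  30.26746043]
tin [ 574.55213496 -156.30634502   19.83450627]
lid 652 [[556.56308214 -68.10110958  80.35678031]
 [583.9934384  -42.54597598  93.98978953]
 [613.29203079  -8.52764984 112.26169077]]
lid 422 [[557.27301877 -57.29742101  78.87628869]
 [581.63748188 -24.35877168  94.86012547]
 [617.30986191  -8.74610707  97.33022351]]
```

View pics/crop1.png

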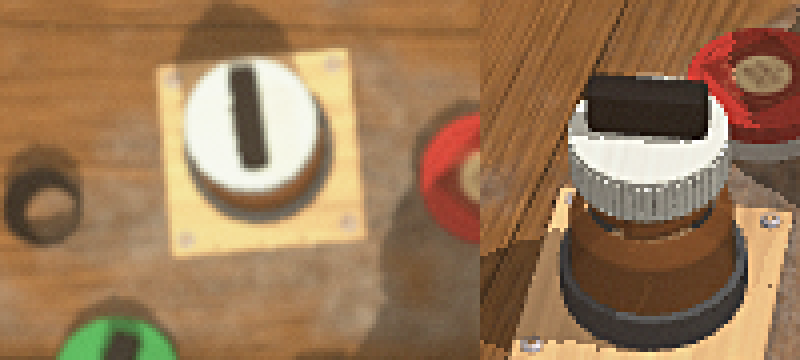

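The crop confirms it: pale lid, black bar, amber jar on the pale board. The bar top centre is about (587,-37,117), with yaw about 9°. Next I refine with the lid disc and find the current tool yaw and the move needed.

```bash
cat > st.py <<'E'
from h import *
from scipy.spatial.transform import Rotation as Ro
s=read_state(); R=Ro.from_euler('xyz',s['tool_rot']).as_matrix()
print('t',s['clock'],'q',s['qpos'].round(2),'p',s['eef_pos'].round(1),'yaw_y',np.degrees(np.arctan2(R[1,1],R[0,1])).round(1),'xaxis',R[:,0].round(3),'F',s['force'].round(1),'M',s['torque'].round(2),'w',round(s['width'],1))
def rel(p): print('shift tool',(R.T@(np.array(p)-s['eef_pos'])).round(1))
E
python3 - <<'E'
from st import *
rel([587,-37,255])
T=dict(np.load('pics/top1.npz'))
im=T['img'][213:252,275:312].astype(int);m=(im.max(2)<110)&(im.max(2)-im.min(2)<25)
v,u=np.nonzero(m);P=np.array([depthpt(T,a+275,b+213) for a,b in zip(u,v)]);P=P[P[:,2]>108]
print(len(P),P.mean(0),cv2.minAreaRect(P[:,:2].astype(np.float32)))
E
```

```text
t 0.15 q [ 1.18  0.63  0.04  1.52 -0.03  1.   -0.02] p [ 207.9 -615.4  255.6] yaw_y -71.3 xaxis [-0.     0.001 -1.   ] F [ 0.3 -0.3  0.4] M [0.02 0.   0.03] w 85.2
shift tool [   1.2 -426.6 -544.3]
60 [584.24752207 -38.49595806 115.42357325] ((586.4967041015625, -37.46080017089844), (45.6383056640625, 11.190982818603516), 9.622274398803711)
```

{"op": "jog_arm", "data": {
  "series": [
    [[0,0,0],[0,-20,-25.5],-0.5],
    [[0,0,0],[0,-38,-48.5],-0.2],
    [[0,0,0],[0,-38,-48.5],0],
    [[0,0,0],[0,-38,-48.5],0],
    [[0,0,0],[0,-38,-48.5],0],
    [[0,0,0],[0,-38,-48.5],0],
    [[0,0,0],[0,-38,-48.5],0],
    [[0,0,0],[0,-38,-48.5],0]
  ]
}}

```text
clock: 1.15
eef_pos: [463.2, -226.3, 256.3]
tool_rot: [2.049, 1.571, -0.767]
force: [0.8, -0.1, -0.5]
width: 42.6
```

{"op": "jog_arm", "data": {
  "series": [
    [[0,0,0],[0,-38,-48.5],0],
    [[0,0,0],[0,-38,-48.5],0],
    [[0,0,0],[0,-38,-48.5],0],
    [[0,0,0],[0,-20,-26],0],
    [[0,0,0],[0,0,0],0.2],
    [[0,0,0],[0,0,0],0.2]
  ]
}}

```text
clock: 1.9
eef_pos: [581.2, -47.2, 256.0]
tool_rot: [0.324, 1.569, -2.493]
force: [-0.7, -0.3, 0.2]
width: 34.2
```

```bash
python3 - <<'E'
from st import *
rel([587,-37,255])
d=snap('wrist','wrist2.png')
P=d['cam_to_world'];print(np.array(P).round(2))
E
```

```text
t 1.9 q [ 0.03  0.53  0.    1.71  0.    0.9  -1.21] p [581.2 -47.2 256. ] yaw_y -71.4 xaxis [-0.001 -0.001 -1.   ] F [-0.7 -0.3  0.2] M [-0.03  0.01  0.01] w 34.2
shift tool [ 0.9 -7.9 -8.7]
[[ 3.2000e-01  9.0000e-01  3.1000e-01  6.6061e+02]
 [-9.5000e-01  3.0000e-01  1.0000e-01 -1.8940e+01]
 [-0.0000e+00 -3.3000e-01  9.5000e-01  3.7363e+02]
 [ 0.0000e+00  0.0000e+00  0.0000e+00  1.0000e+00]]
```

View pics/wrist2.png

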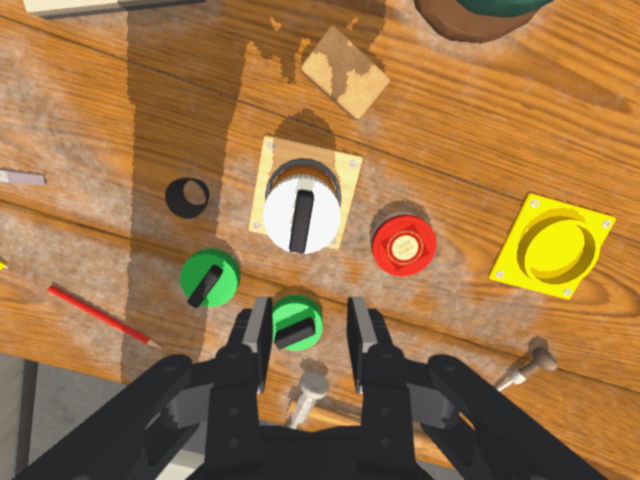

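The wrist view shows the lid with its bar at (302,221), clear of the loupe (187,197), tin (404,246) and cork (345,72). I'll measure the bar from this second viewpoint.

```bash
python3 - <<'E'
from st import *
d=dict(np.load('pics/wrist2.npz'))
x0,y0,x1,y1=262,172,342,256
im=d['img'][y0:y1,x0:x1].astype(int);m=(im.max(2)<70).astype(np.uint8)
n,l,stt,c=cv2.connectedComponentsWithStats(m)
i=1+np.argmax(stt[1:,4]); v,u=np.nonzero(l==i)
print(stt[i])
P=np.array([depthpt(d,a+x0,b+y0) for a,b in zip(u,v)]);print(np.percentile(P[:,2],[5,50,95]))
t=P[P[:,2]>112];r=cv2.minAreaRect(t[:,:2].astype(np.float32));print(len(t),r)
m=(im.min(2)>190);v,u=np.nonzero(m);P=np.array([depthpt(d,a+x0,b+y0) for a,b in zip(u,v)]);t=P[(P[:,2]>90)&(P[:,2]<100)]
print('lid',cv2.minEnclosingCircle(t[:,:2].astype(np.float32)),np.median(t[:,2]))
rel([r[0][0],r[0][1],123])
E
```

```text
t 1.95 q [ 0.03  0.53  0.    1.71  0.    0.9  -1.21] p [581.1 -47.8 256.1] yaw_y -71.4 xaxis [-0.001 -0.001 -1.   ] F [-0.1 -0.1  0.4] M [-0.06 -0.   -0.02] w 34.2
[ 28  18  23  59 396]
[111.25257592 116.56389336 117.74605322]
371 ((589.580322265625, -35.81135940551758), (44.66676330566406, 11.748263359069824), 9.333667755126953)
lid ((587.6263427734375, -36.40318298339844), 32.371456146240234) 94.9970639227218
shift tool [133.1  -8.8 -12. ]
```

{"op": "jog_arm", "data": {
  "series": [
    [[9.2,0,0],[0,-8.5,-10.1],0.2],
    [[0,0,0],[40,0,0],0.2],
    [[0,0,0],[40,0,0],0.2],
    [[0,0,0],[30,0,0],0.2],
    [[0,0,0],[10,0,0],0.2],
    [[0,0,0],[0,0,0],0.2],
    [[0,0,0],[0,0,0],0.2]
  ]
}}

```text
clock: 2.82
eef_pos: [589.7, -35.4, 137.7]
tool_rot: [2.908, 1.568, -0.069]
force: [0.3, -0.0, 0.7]
width: 34.4
```

```bash
python3 - <<'E'
from st import *
rel([588,-36.3,123])
E
```

```text
t 2.825 q [-0.01  0.69  0.03  1.8  -0.03  0.65 -1.36] p [589.7 -35.4 137.7] yaw_y -80.6 xaxis [ 0.003 -0.    -1.   ] F [ 0.3 -0.   0.7] M [-0.02  0.01 -0.03] w 34.4
shift tool [14.7  0.6  1.9]
```

{"op": "jog_arm", "data": {
  "series": [
    [[0,0,0],[7,0.5,1.5],0.2],
    [[0,0,0],[7,0,0],0.2],
    [[0,0,0],[0,0,0],0.45],
    [[0,0,0],[0,0,0],0.59],
    [[0,0,0],[0,0,0],0.59],
    [[0,0,0],[0,0,0],0.59]
  ]
}}

```text
clock: 3.58
eef_pos: [587.5, -35.8, 122.4]
tool_rot: [2.499, 1.57, -0.477]
force: [-0.4, -0.9, -0.5]
width: 17.5
```

```bash
python3 - <<'E'
from st import *
rel([588,-36.3,123])
d=snap('side','side2.png');cv2.imwrite('pics/side2c.png',cv2.resize(d['img'][190:320,220:390],None,fx=4,fy=4,interpolation=3)[:,:,::-1])
E
```

```text
t 3.575 q [-0.01  0.71  0.03  1.81 -0.04  0.62 -1.36] p [587.5 -35.8 122.4] yaw_y -80.5 xaxis [ 0. -0. -1.] F [-0.4 -0.9 -0.5] M [-0.12 -0.02 -0.  ] w 17.5
shift tool [-0.6  0.6 -0.4]
```

View pics/side2c.png

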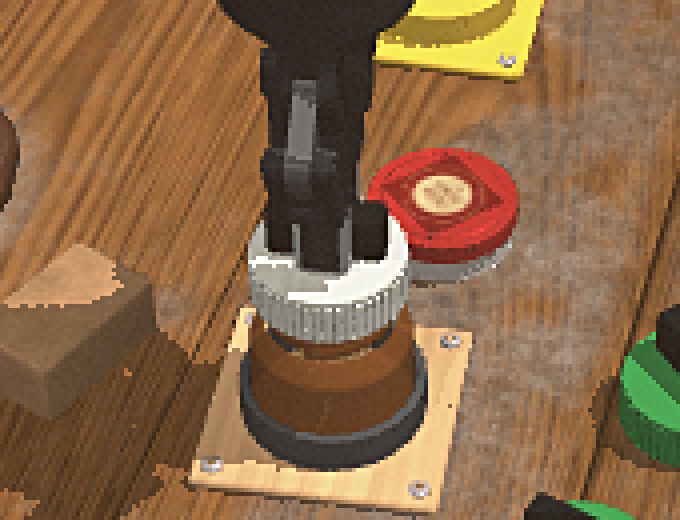

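The crop shows the fingers straddling the bar at about crop (315,235), just above the lid, touching nothing. I'll turn it back with loose jaws, so the lid can drop by its own weight.

```bash
cat > lid.py <<'E'
from st import *
d=get_image('side')
f=240/np.tan(np.radians(float(d['fovy']))/2); v,u=np.mgrid[200:300,260:350]
T=np.array(d['cam_to_world']); z=d['range_z'][v,u]
C=np.stack([(u-d['cx'])/f*z,-(v-d['cy'])/f*z,-z],-1); P=C@T[:3,:3].T+T[:3,3]
im=d['img'][v,u].astype(int); m=(im.min(2)>110)&(im.max(2)-im.min(2)<45)&(np.hypot(P[...,0]-588,P[...,1]+36)<34)&(P[...,2]>70)&(P[...,2]<100)
t=P[m]; h=np.histogram(t[:,2],bins=np.arange(74,100,1)); k=t[t[:,2]>np.percentile(t[:,2],60)]
print('lid top z ~',np.percentile(t[:,2],[60,75,85,95]).round(1),'n',len(t))
rel([588,-36.3,123])
E
python3 lid.py
```

```text
t 3.625 q [-0.01  0.71  0.03  1.81 -0.04  0.62 -1.36] p [587.5 -35.8 122.4] yaw_y -80.5 xaxis [ 0. -0. -1.] F [ 0.  -1.7 -0.9] M [-0.09  0.01 -0.08] w 17.4
lid top z ~ [94.5 95.2 95.8 96.5] n 686
shift tool [-0.6  0.6 -0.4]
```

{"op": "jog_arm", "data": {
  "series": [
    [[-6,0,0],[0,0,0],0.59],
    [[-6,0,0],[0,0,0],0.59],
    [[-6,0,0],[0,0,0],0.59],
    [[-6,0,0],[0,0,0],0.59],
    [[0,0,0],[0,0,0],0.59]
  ]
}}

```text
clock: 4.3
eef_pos: [587.3, -36.0, 122.4]
tool_rot: [-0.997, 1.571, 2.727]
force: [-0.2, -0.7, -0.2]
width: 17.5
```

```bash
python3 lid.py
```

```text
t 4.3 q [ 0.07  0.71 -0.08  1.81  0.1   0.62 -1.06] p [587.3 -36.  122.4] yaw_y -56.6 xaxis [-0.  0. -1.] F [-0.2 -0.7 -0.2] M [-0.2   0.06 -0.03] w 17.5
lid top z ~ [94.4 95.2 95.7 96.6] n 689
shift tool [-0.6  0.6 -0.4]
```

{"op": "jog_arm", "data": {
  "series": [
    [[-6,0,0],[0,0,0],0.59],
    [[-6,0,0],[0,0,0],0.59],
    [[0,0,0],[0,0,0],0.59]
  ]
}}

```text
clock: 4.72
eef_pos: [587.5, -35.9, 122.4]
tool_rot: [2.269, 1.57, -0.082]
force: [-0.3, -0.4, 0.2]
width: 17.8
```

```bash
python3 lid.py
```

```text
t 4.725 q [ 0.1   0.72 -0.14  1.81  0.16  0.63 -0.91] p [587.5 -35.9 122.4] yaw_y -44.7 xaxis [ 0. -0. -1.] F [-0.3 -0.4  0.2] M [-0.32 -0.03 -0.  ] w 17.8
lid top z ~ [94.6 95.4 95.9 96.8] n 693
shift tool [-0.6  0.6 -0.1]
```

{"op": "jog_arm", "data": {
  "series": [
    [[-6,0,0],[0,0,0],0.59],
    [[-6,0,0],[0,0,0],0.59],
    [[0,0,0],[0,0,0],0.59]
  ]
}}

```text
clock: 5.15
eef_pos: [587.5, -35.6, 122.4]
tool_rot: [2.64, 1.57, 0.498]
force: [1.7, -1.0, 0.4]
width: 17.7
```

```bash
python3 lid.py
```

```text
t 5.15 q [ 0.14  0.72 -0.2   1.8   0.22  0.64 -0.76] p [587.5 -35.6 122.4] yaw_y -32.7 xaxis [ 0.  0. -1.] F [ 1.7 -1.   0.4] M [-0.23 -0.08 -0.03] w 17.7
lid top z ~ [94.4 95.4 96.  96.9] n 699
shift tool [-0.6  0.7  0.3]
```

{"op": "jog_arm", "data": {
  "series": [
    [[-6,0,0],[0,0,0],0.59],
    [[-6,0,0],[0,0,0],0.59],
    [[0,0,0],[0,0,0],0.59]
  ]
}}

```text
clock: 5.58
eef_pos: [587.5, -35.2, 122.3]
tool_rot: [-2.882, 1.57, 1.469]
force: [0.0, 0.4, 0.7]
width: 17.4
```

```bash
python3 lid.py
```

```text
t 5.575 q [ 0.18  0.73 -0.26  1.8   0.28  0.65 -0.61] p [587.5 -35.2 122.3] yaw_y -20.7 xaxis [ 0.     0.001 -1.   ] F [0.  0.4 0.7] M [ 0.01 -0.02  0.02] w 17.4
lid top z ~ [87.6 88.4 89.  89.8] n 706
shift tool [-0.7  0.9  0.9]
```

{"op": "jog_arm", "data": {
  "series": [
    [[-6,0,0],[0,0,0],0.59],
    [[-6,0,0],[0,0,0],0.59],
    [[0,0,0],[0,0,0],0.59]
  ]
}}

```text
clock: 6.0
eef_pos: [587.5, -35.4, 122.4]
tool_rot: [2.725, 1.57, 1.002]
force: [0.6, -0.9, 0.2]
width: 17.8
```

```bash
python3 lid.py
```

```text
t 6.0 q [ 0.21  0.73 -0.32  1.8   0.35  0.66 -0.46] p [587.5 -35.4 122.4] yaw_y -8.7 xaxis [ 0.  0. -1.] F [ 0.6 -0.9  0.2] M [-0.06 -0.11 -0.01] w 17.8
lid top z ~ [87.7 88.5 89.1 89.9] n 691
shift tool [-0.6  0.6  0.8]
```

The lid dropped 7 mm (95.5 → 88.5), which matches the thread. I'll lower with it and screw clockwise.

{"op": "jog_arm", "data": {
  "series": [
    [[0,0,0],[5,0,0],0.59],
    [[7,0,0],[0,0.6,0.7],0.59],
    [[7,0,0],[0,0,0],0.59],
    [[7,0,0],[0,0,0],0.59],
    [[7,0,0],[0,0,0],0.59],
    [[7,0,0],[0,0,0],0.59],
    [[7,0,0],[0,0,0],0.59],
    [[7,0,0],[0,0,0],0.59]
  ]
}}

```text
clock: 7.05
eef_pos: [587.7, -36.4, 116.9]
tool_rot: [-0.06, 1.57, -2.64]
force: [-0.1, -0.1, -0.9]
width: 17.4
```

```bash
python3 lid.py
```

```text
t 7.05 q [ 0.06  0.72 -0.08  1.81  0.09  0.61 -1.08] p [587.7 -36.4 116.9] yaw_y -57.9 xaxis [-0. -0. -1.] F [-0.1 -0.1 -0.9] M [ 0.04 -0.05  0.04] w 17.4
lid top z ~ [87.7 88.4 89.  89.6] n 669
shift tool [-6.1  0.1 -0.3]
```

{"op": "jog_arm", "data": {
  "series": [
    [[7,0,0],[0,0,0],0.59],
    [[7,0,0],[0,0,0],0.59],
    [[7,0,0],[0,0,0],0.59],
    [[0,0,0],[0,0,0],0.59]
  ]
}}

```text
clock: 7.6
eef_pos: [587.7, -36.3, 117.0]
tool_rot: [0.536, 1.57, -2.403]
force: [0.4, -0.4, -0.4]
width: 17.5
```

```bash
cat >> lid.py <<'E'
cv2.imwrite('pics/s_%d.png'%(s['clock']*100),cv2.resize(d['img'][190:320,220:390],None,fx=4,fy=4,interpolation=3)[:,:,::-1])
E
python3 lid.py; cp pics/s_*.png pics/s3.png
```

```text
t 7.6 q [-0.    0.72  0.02  1.81 -0.02  0.61 -1.33] p [587.7 -36.3 117. ] yaw_y -78.4 xaxis [-0.001 -0.    -1.   ] F [ 0.4 -0.4 -0.4] M [-0.02  0.01 -0.01] w 17.5
lid top z ~ [86.1 86.8 87.4 88.3] n 641
shift tool [-6.   0.1 -0.3]
```

View pics/s3.png

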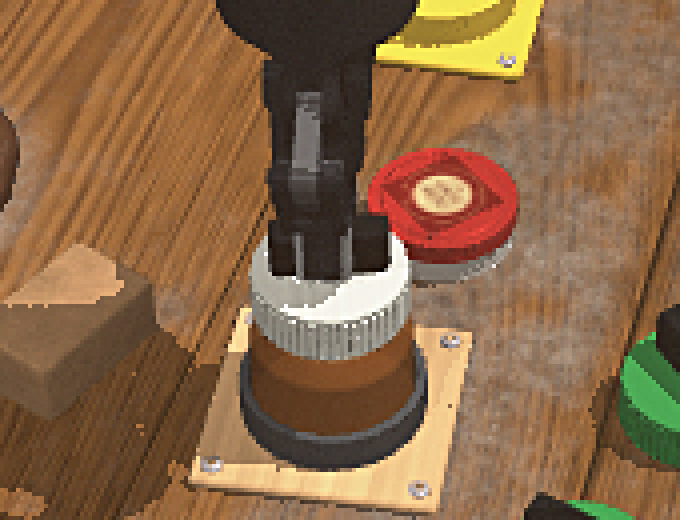

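The view shows the bar trapped in the jaws with the lid upright and lower, and it has sunk 1.6 mm so far. I'll continue, following it down.

{"op": "jog_arm", "data": {
  "series": [
    [[7,0,0],[1,0,0],0.59],
    [[7,0,0],[0.5,0,0],0.59],
    [[7,0,0],[0.5,0,0],0.59],
    [[7,0,0],[0.5,0,0],0.59],
    [[7,0,0],[0.5,0,0],0.59],
    [[0,0,0],[0,0,0],0.59]
  ]
}}

```text
clock: 8.4
eef_pos: [587.9, -36.6, 114.3]
tool_rot: [1.997, 1.57, -1.552]
force: [-0.2, -0.6, -0.2]
width: 17.7
```

```bash
python3 lid.py
```

```text
t 8.4 q [-0.1   0.74  0.19  1.82 -0.22  0.61 -1.76] p [587.9 -36.6 114.3] yaw_y -113.4 xaxis [ 0. -0. -1.] F [-0.2 -0.6 -0.2] M [-0.16 -0.05  0.03] w 17.7
lid top z ~ [83.7 84.3 84.8 85.7] n 636
shift tool [-8.7 -0.3  0. ]
```

{"op": "jog_arm", "data": {
  "series": [
    [[5,0,0],[0,0,0],0.59],
    [[5,0,0],[0,0,0],0.59],
    [[4,0,0],[0,0,0],0.59],
    [[0,0,0],[0,0,0],0.59]
  ]
}}

```text
clock: 8.95
eef_pos: [588.2, -37.1, 114.3]
tool_rot: [2.585, 1.569, -1.206]
force: [0.7, -3.7, 0.4]
width: 17.6
```

```bash
python3 lid.py
```

```text
t 8.95 q [-0.14  0.74  0.26  1.82 -0.3   0.62 -1.93] p [588.2 -37.1 114.3] yaw_y -127.2 xaxis [ 0.001 -0.002 -1.   ] F [ 0.7 -3.7  0.4] M [-0.71 -0.19  0.79] w 17.6
lid top z ~ [83.4 84.  84.6 85.5] n 616
shift tool [-8.7 -0.5  0.6]
```

{"op": "jog_arm", "data": {
  "series": [
    [[3,0,0],[0,0,0],0.59],
    [[3,0,0],[0,0,0],0.59],
    [[0,0,0],[0,0,0],0.59]
  ]
}}

```text
clock: 9.38
eef_pos: [589.0, -37.2, 114.8]
tool_rot: [-2.908, 1.568, -0.527]
force: [3.0, -4.1, 0.4]
width: 17.9
```

```bash
python3 lid.py
```

```text
t 9.375 q [-0.16  0.75  0.29  1.82 -0.33  0.62 -2.01] p [589.  -37.2 114.8] yaw_y -133.5 xaxis [ 0.003 -0.002 -1.   ] F [ 3.  -4.1  0.4] M [-1.07 -0.7   1.36] w 17.9
lid top z ~ [83.4 84.2 84.9 85.9] n 629
shift tool [-8.2  0.1  1.3]
```

Torque is up to 1.4 N m at a hard stop. I'll back off, open, and retreat up to inspect.

{"op": "jog_arm", "data": {
  "series": [
    [[-6,0,0],[0,0,0],0.59],
    [[-4,0,0],[0,0,0],0.59],
    [[0,0,0],[0,0,0],0.2],
    [[0,0,0],[0,0,0],0.2],
    [[0,0,0],[-10,0,0],0.2],
    [[0,0,0],[-40,0,0],0.2],
    [[0,0,0],[-60,0,0],0.2],
    [[0,0,0],[0,0,0],0.2]
  ]
}}

```text
clock: 10.42
eef_pos: [590.9, -36.7, 229.7]
tool_rot: [-2.546, 1.561, 0.009]
force: [0.1, 0.5, -0.7]
width: 34.3
```

```bash
cat > chk.py <<'E'
from st import *
from lid import P as PS, im as IS
def stats(n,P,im):
    r=np.hypot(P[...,0]-588,P[...,1]+36.5)
    m=(im.min(-1)>150)&(im.max(-1)-im.min(-1)<45)&(r<28)&(P[...,2]>70)&(P[...,2]<101); t=P[m]
    med=np.median(t[:,2]); t=t[abs(t[:,2]-med)<2.5]
    A=np.linalg.lstsq(np.c_[t[:,:2]-[588,-36.5],np.ones(len(t))],t[:,2],rcond=None)[0]
    print(n,'lid top median',med.round(2),'plane tilt,z0',A.round(3),len(t))
def cloud(d):
    f=240/np.tan(np.radians(float(d['fovy']))/2); v,u=np.mgrid[0:480,0:640]; T=np.array(d['cam_to_world']); z=d['range_z']
    return np.stack([(u-d['cx'])/f*z,-(v-d['cy'])/f*z,-z],-1)@T[:3,:3].T+T[:3,3]
for n in('top','side','wrist'):
    o=dict(np.load('pics/'+{'top':'top1','side':'side1','wrist':'wrist2'}[n]+'.npz')); stats(n+' old',cloud(o),o['img'].astype(int))
    d=snap(n,n+'9.png'); P=cloud(d); stats(n+' new',P,d['img'].astype(int))
    if n!='top':
        b=(d['img'].max(2)<75)&(np.hypot(P[...,0]-588,P[...,1]+36.5)<28)&(P[...,2]>95)&(P[...,2]<120); t=P[b]
        if len(t)>20: print('  bar z95',np.percentile(t[:,2],[50,90,97]).round(1),'bar',cv2.minAreaRect(t[t[:,2]>np.percentile(t[:,2],95)-3][:,:2].astype(np.float32)))
E
python3 chk.py
```

```text
t 10.425 q [-0.18  0.59  0.3   1.73 -0.22  0.85 -1.93] p [590.9 -36.7 229.7] yaw_y -123.6 xaxis [ 0.01  0.   -1.  ] F [ 0.1  0.5 -0.7] M [ 0.01 -0.03  0.04] w 34.3
lid top z ~ [83.5 84.2 84.6 85.3] n 680
shift tool [106.6   1.9   3.5]
top old lid top median 93.96 plane tilt,z0 [ 3.0000e-03 -3.0000e-03  9.3972e+01] 402
top new lid top median 82.35 plane tilt,z0 [8.0000e-03 2.0000e-03 8.2495e+01] 214
side old lid top median 94.96 plane tilt,z0 [0.0000e+00 4.0000e-03 9.4919e+01] 296
side new lid top median 83.46 plane tilt,z0 [4.000e-03 3.000e-03 8.343e+01] 299
  bar z95 [104.1 106.5 107.3] bar ((587.2030639648438, -37.98478317260742), (12.799596786499023, 46.49148178100586), 68.5792007446289)
wrist old lid top median 95.02 plane tilt,z0 [-2.0000e-03  2.0000e-03  9.5009e+01] 2443
wrist new lid top median 83.54 plane tilt,z0 [1.0000e-03 2.0000e-03 8.3533e+01] 2667
  bar z95 [105.3 106.2 106.5] bar ((588.3421630859375, -36.98550796508789), (12.57671070098877, 46.530120849609375), 68.45243835449219)
```

Heights fell 11.5 mm in all three views, so z ≈ 61.5 mm, and the tilt is near zero. But the bar sits at yaw -21.5°, about 10° short of what the loose jaws implied, so I'll re-straddle it more tightly and check the stop.

{"op": "jog_arm", "data": {
  "series": [
    [[0,-0.5,0.3],[0,0,0],0.2],
    [[-6,0,0],[0,0,0],0.2],
    [[-6,0,0],[0,0,0],0.2],
    [[0,0,0],[40,1.2,2.6],0.2],
    [[0,0,0],[40,0,0],0.2],
    [[0,0,0],[16,0,0],0.2],
    [[0,0,0],[0,0,0],0.2]
  ]
}}

```text
clock: 11.5
eef_pos: [583.4, -36.6, 127.2]
tool_rot: [0.343, 1.558, 3.108]
force: [0.4, -0.0, -0.2]
width: 34.2
```

```bash
python3 - <<'E'
from st import *
rel([588,-37,113])
E
```

```text
t 11.5 q [-0.11  0.72  0.2   1.81 -0.22  0.65 -1.73] p [583.4 -36.6 127.2] yaw_y -111.5 xaxis [-0.013  0.    -1.   ] F [ 0.4 -0.  -0.2] M [0.06 0.02 0.01] w 34.2
shift tool [14.2 -1.4 -4.6]
```

{"op": "jog_arm", "data": {
  "series": [
    [[0,0.7,-0.3],[0,-1.4,-4.3],0.2],
    [[0,0,0],[7,0,0],0.2],
    [[0,0,0],[7,0,0],0.2],
    [[0,0,0],[0,0,0],0.5],
    [[0,0,0],[0,0,0],0.64],
    [[0,0,0],[0,0,0],0.64],
    [[0,0,0],[0,0,0],0.64]
  ]
}}

```text
clock: 12.38
eef_pos: [588.5, -37.0, 114.4]
tool_rot: [-2.548, 1.568, 0.218]
force: [-0.8, -0.4, -0.2]
width: 15.1
```

```bash
python3 lid.py
```

```text
t 12.375 q [-0.1   0.74  0.19  1.82 -0.22  0.61 -1.72] p [588.5 -37.  114.4] yaw_y -111.5 xaxis [ 0.003  0.001 -1.   ] F [-0.8 -0.4 -0.2] M [-0.12  0.1   0.01] w 15.1
lid top z ~ [83.3 84.  84.6 85.5] n 644
shift tool [-8.6 -0.5  0.7]
```

{"op": "jog_arm", "data": {
  "series": [
    [[5,0,0],[0,0,0],0.64],
    [[4,0,0],[0,0,0],0.64],
    [[0,0,0],[0,0,0],0.64]
  ]
}}

```text
clock: 12.8
eef_pos: [589.0, -37.6, 114.5]
tool_rot: [-2.793, 1.567, -0.182]
force: [0.0, -1.9, -0.5]
width: 15.9
```

```bash
python3 lid.py
```

```text
t 12.8 q [-0.13  0.74  0.23  1.82 -0.27  0.61 -1.83] p [589.  -37.6 114.5] yaw_y -120.4 xaxis [ 0.004 -0.001 -1.   ] F [ 0.  -1.9 -0.5] M [-0.68 -0.08  0.5 ] w 15.9
lid top z ~ [83.4 84.1 84.6 85.8] n 650
shift tool [-8.5 -0.6  1.5]
```

This is a solid stop: Mz 0.5 N m, five times the turning torque, with the jaws forced apart and no further sinking. I'll release and retreat.

{"op": "jog_arm", "data": {
  "series": [
    [[-5,0,0],[0,0,0],0.6],
    [[-4,0,0],[0,0,0],0.4],
    [[0,0,0],[0,0,0],0.2],
    [[0,0,0],[-10,0,0],0.2],
    [[0,0,0],[-40,0,0],0.2],
    [[0,0,0],[-60,0,0],0.2],
    [[0,0,0],[0,0,0],0.2],
    [[0,0,0],[0,0,0],0.2]
  ]
}}

```text
clock: 13.85
eef_pos: [588.1, -36.6, 224.8]
tool_rot: [-2.426, 1.567, 0.339]
force: [-0.6, -1.2, 0.1]
width: 34.2
```

```bash
python3 chk.py; python3 - <<'E'
import cv2,numpy as np
a=cv2.imread('pics/top1.png').astype(int);b=cv2.imread('pics/top9.png').astype(int)
def c(im,n,box):
    x0,y0,x1,y1=box;q=im[y0:y1,x0:x1];m={'tin':(q[...,2]>120)&(q[...,1]<70),'loupe':q.max(2)<70}[n];v,u=np.nonzero(m);return (u.mean()+x0).round(1),(v.mean()+y0).round(1),len(u)
for n,x in(('tin',(330,222,374,266)),('loupe',(225,235,258,266))): print(n,c(a,n,x),c(b,n,x))
E
```

```text
t 13.85 q [-0.14  0.59  0.24  1.74 -0.18  0.84 -1.76] p [588.1 -36.6 224.8] yaw_y -111.5 xaxis [ 0.004  0.001 -1.   ] F [-0.6 -1.2  0.1] M [-0.02  0.05  0.  ] w 34.2
lid top z ~ [83.4 84.1 84.6 85.5] n 695
shift tool [101.8   0.    0.5]
top old lid top median 93.96 plane tilt,z0 [ 3.0000e-03 -3.0000e-03  9.3972e+01] 402
top new lid top median 82.32 plane tilt,z0 [ 6.0000e-03 -5.0000e-03  8.2414e+01] 225
side old lid top median 94.96 plane tilt,z0 [0.0000e+00 4.0000e-03 9.4919e+01] 296
side new lid top median 83.46 plane tilt,z0 [-2.0000e-03 -4.0000e-03  8.3548e+01] 308
  bar z95 [104.1 106.5 107.5] bar ((586.993408203125, -37.41197967529297), (13.413058280944824, 46.442867279052734), 66.81417846679688)
wrist old lid top median 95.02 plane tilt,z0 [-2.0000e-03  2.0000e-03  9.5009e+01] 2443
wrist new lid top median 83.54 plane tilt,z0 [ 3.0000e-03 -0.0000e+00  8.3511e+01] 2708
  bar z95 [105.3 106.1 106.6] bar ((588.8388671875, -36.07843780517578), (11.54416561126709, 46.16810989379883), 68.93441009521484)
tin (np.float64(352.9), np.float64(248.3), 436) (np.float64(350.8), np.float64(242.8), 266)
loupe (np.float64(235.5), np.float64(250.1), 55) (np.float64(nan), np.float64(nan), 0)<stdin>:4: RuntimeWarning: Mean of empty slice.
  ret = ret.dtype.type(ret / rcount)
```

View pics/side9.png

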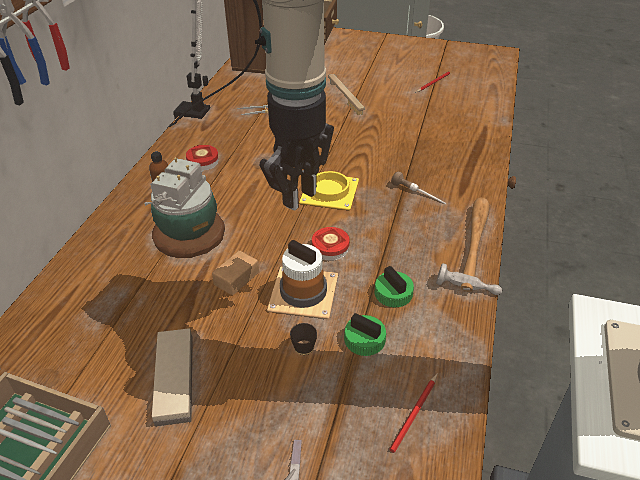

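The side view shows the lid low and level on the jar (302,262), the gripper clear above it, and the loupe (303,338), tin (331,241) and cork (236,272) where they were. The bar angle and height did not change in the second test turn, so the lid is at its stop.

```bash
python3 -c "from cell import *; print(finish_job())"
```

```text
the job is handed in; nothing more can be done
None
```

I turned the lid back counterclockwise with the jaws loose around its bar. It dropped about 7 mm into the thread after roughly 50–60° of turning. I then screwed it clockwise to a solid stop, let go and raised the gripper clear. The job was handed in at about 14 s; no verdict is reported.

**What the last checks showed:**
- **Height:** the lid sank 11.5–11.6 mm in all three views, so its origin is at about 61.5 mm. The limit is 62.2 mm. The text implies 12 mm of sinking, so my figure is about 0.5 mm short; I put that down to measurement error.
- **Stop:** a second, tighter test turn met 0.5 N m, well over the 0.1 N m turning torque, and moved neither the height nor the bar angle.
- **Position:** tilt is under 0.01 rad, and the bar centre is within about 2 mm of where the lid's axis was measured at the start.
- **Other objects:** in the side view the loupe, cork block and wax tin sit where they were at the start.

**What disagreed or failed:**
- The bar ended about 10° short of the angle the loose jaws suggested at the stop. The jaws giving way under torque probably explains this, and it is why I ran the second test turn.
- My numerical before/after check of the tin and loupe in the top view did not work, most likely because the arm and its shadow were in the way, so those two were checked only by eye.

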